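# Clear the hand press with the tongs

### The job

Clear the hand press for the next job: first take the flat steel packing plate off the front of the press bed and lay it flat in the parts tray, without dropping it. Then pick up the spring tongs and use them to draw the grey bushing out from under the ram; only the tongs may touch the bushing, and the gripper itself stays out from under the ram. Leave everything else on the bench where it is, and finish still holding the bushing up in the closed tongs, off to the side of the ram by a hand's width or more, at least 12 cm above the bench, touching nothing else.

Things in the scene. Friction and masses are not known exactly. Their poses are not given: they have to be found in the camera images.
- press: Green cast-iron hand press, fixed. Origin at bench level below the ram axis; its +y points to world +y within 0.25 rad. Flat bed 110 mm wide (x), from y=-155 to +145 mm, top face 45 mm above the bench. Column 50 x 56 mm centred at y=+115 mm. Head 60 mm wide, y=-30 to +140 mm, 202 to 288 mm up. Open on its -y side and both x sides; lever hub and lever on its +x side, up to 375 mm high.
- ram (a point): Point on the bed's top face (45 mm above the bench) straight under the ram axis. The steel ram, 24 x 24 mm, comes down on this axis from the head and ends 135 mm above the bench, so 90 mm above the bed.
- plate: Flat steel packing plate 60 x 40 x 6 mm (x, y, z), about 0.11 kg, lying loose on the press bed some 110 mm in front of the ram (on the press's -y side). Origin at the centre of its underside.
- tray: Shallow open white plastic parts tray fixed to the bench, empty, 120 x 160 mm outside (x, y), walls 4 mm thick and 20 mm high, floor no more than 5 mm thick. Origin at the centre of its underside.
- tongs: Steel spring tongs, 242 mm long, 0.09 kg, lying on the bench so that they close sideways (level). Origin at the underside of the round pivot at the rear; x along the middle line to the jaws, z up. Two strip arms, 20 mm tall (z 0 to 20) and 2.5 mm thick, lie mirror-wise either side of x, sprung apart about the pivot. Left alone the jaws stand 61 mm apart inside.
- tongs_grip (a point): Grip place on the tongs' middle line, 105 mm from the pivot (near the centre of mass), 10 mm above the underside. Width over the arms here: 53 mm left alone, 33 mm when closed on the bushing (sides parallel then). Squeezing here takes 6 N to start, 8 N to close. Held at 47 mm here, the jaws stay about 48 mm apart: room to go round the bushing.
- tongs_jaws (a point): Middle between the two flat jaws (each 40 mm long, 20 mm tall), 222 mm from the pivot, 10 mm above the underside. The jaws close about 2.1 times as far as the grip place.
- jaw_left: The tongs' arm on the +y side, with its jaw; its frame is the tongs' frame when open and turns about the pivot (z) as it closes, by up to 0.14 rad, 0.095 rad when on the bushing.
- jaw_right: The tongs' arm on the -y side, likewise.
- bushing: Grey nylon joint bushing standing upright on the press bed under the ram: a 22 mm diameter sleeve with a 28 mm diameter, 4 mm thick flange at its foot, 28 mm tall in all, about 20 g. Origin at the centre of its underside.
- phalanx: Bystander, not to be moved: resin finger bone model, 60 mm long, 18 mm high.
- vertebra: Bystander, not to be moved: ivory plastic vertebra, about 90 x 75 mm, 26 mm high.
- punch: Bystander, not to be moved: steel drift punch, 130 mm long, 12 mm thick, lying down.
- oiler: Bystander, not to be moved: white plastic bottle, 44 mm diameter, 110 mm tall.
- pin_jar: Bystander, not to be moved: glass jar with steel lid, 60 mm diameter, 60 mm tall.
- collar: Bystander, not to be moved: dark steel disc, 48 mm diameter, 12 mm high.

How it is judged:
On the way, in this order (a step that is already met when the one before it is completed fails the run):
1. the packing plate lies flat in the tray, let go (x of plate in the frame of tray between -0.046 and 0.046 m and y of plate in the frame of tray between -0.066 and 0.066 m and z of plate in the frame of tray below 0.009 m and angle between plate's own z axis and vertical below 0.12 rad and linear speed of plate below 0.02 m/s and contact force between the fingers and plate below 0.05 N), for 0.2 s.
2. the bushing is clamped between both jaws of the tongs and lifted off the press bed (contact force between each of jaw_left, jaw_right and bushing above 0.5 N and height (world z) of bushing above 0.049 m and contact force between bushing and press below 0.02 N), for 0.2 s.
At the end, for the whole second after the job is handed in: Both jaws clamp the bushing (over 0.5 N) and the fingers hold the tongs (over 2 N); bushing underside over 110 mm up, over 75 mm sideways of the ram axis, still; pivot over 50 mm up; tongs and bushing touch neither press nor tray; plate flat (0.12 rad) on the tray floor, released (all of step 1 and contact force between each of jaw_left, jaw_right and bushing above 0.5 N and contact force between the fingers and tongs above 2 N and height (world z) of bushing above 0.11 m and horizontal distance between bushing and ram above 0.075 m and height (world z) of tongs above 0.05 m and contact force between each of bushing, tongs and press below 0.05 N and contact force between bushing and the fingers below 0.05 N and contact force between tongs and tray below 0.05 N and linear speed of bushing below 0.03 m/s); the arm keeps its last pose, push and grip.
It fails at once if the gripper touched the bushing (contact force between the fingers and bushing above 0.3 N).
It fails at once if the gripper went under the ram (tool point within 45 mm of its axis and below 250 mm) (horizontal distance between the grasp point and ram below 0.045 m and height (world z) of the grasp point below 0.25 m).
It fails at once if the packing plate was dropped from a height (contact force between the fingers and plate below 0.02 N and (height (world z) of plate above 0.055 m or linear speed of plate above 0.7 m/s)).
It fails at once if another thing on the bench was moved by over 30 mm (distance of any of phalanx, vertebra, punch, oiler, pin_jar, collar from where it was at the start of the episode above 0.03 m).
It also fails if it takes over 72 s, if anything falls off the work surface, if the arm or the gripper's body presses on something with over 40 N, if the wrist force passes 120 N, or if a joint passes its speed limit or range.

### The arm

A 7-joint arm with a two-finger parallel gripper is mounted at the origin on the work surface. World frame = base frame: x ahead of the robot, y to its left, z up, the work surface at z = 0. Lengths are in m, angles in rad, forces in N, time in s.
With the tool pointing down it reaches from about 0.4 to 0.85 m from the base axis. Payload 4.5 kg.
Tool frame: the origin (TCP) lies between the finger pads, 19 mm behind the fingertips; this is the grasp point; z points along the fingers, y is the line along which they close (so a half turn about z gives the same grasp; the last joint's range is limited). The gripper opens to 85 mm and grips with 20 to 120 N. Pads are 22 mm wide; open, the fingers measure 114 mm over their backs; the gripper's body (76 mm by 85 mm) begins 54 mm behind the grasp point. The pads swing forward as they close: fully open they stand 13 mm farther back than shut.
Start: joints at [1.217, 0.689, -0.195, 1.565, 0.157, 0.902, -0.215], TCP at [0.236, -0.579, 0.25] pointing down, gripper open.
Joint ranges: [-3.01, 3.01], [-0.46, 2.08], [-1.47, 1.51], [0.13, 2.56], [-1, 4.14], [0.04, 2.09], [-2.66, 2.66]. Speed limits (rad/s): [2.57, 2.57, 3.14, 3.14, 3.14, 3.14, 3.14].

### API

Orientations are given as a 3x3 rotation matrix whose columns are the frame's x, y, z axes.
In Python, from workcell import telemetry, imaging, job_done, recognise, trace gives the robot as it stands.
- The arm moves only by the tool carry_out, never from a script. Its argument "increments" is text: rows parted by semicolons, each of 6 numbers parted by spaces: the shift along the world's x, y, z in units of 0.1 m (1.0 is 0.1 m), then the turn, a rotation vector about the world's x, y, z in units of pi/2 rad (1.0 is pi/2 rad). A call has 1 to 10 rows; each row is the pose to reach, as a shift and turn from the pose commanded when the call began; what a row does not reach only later rows make up. A row lasts 1/10 s, in which the tool goes at most 50 mm and 8.59 degrees, less where a joint would pass 70% of its speed; a pose out of reach is approached as far as the arm can. A call with a number of a shift or a turn outside -1 to 1 is refused whole. A call with a gripper value outside its range is refused whole. "fingers" is the opening, from -1 (shut) to 1 (fully open), so that 0 is half open, set as the call begins (left out, the last holds). The fingers move at their own pace and stop on an object; the grip force is fixed at half the most. Time passes only in rows, so rows that repeat a pose let the fingers close. It gives the time, the measured TCP pose, the force, the opening and the grip force at its end, in the units of the state.
- telemetry.state(): the state, without advancing time (a new reading comes with each control period).
- imaging.snapshot(name): name is "side" or "top" or "wrist"; returns the picture (480x640x3 uint8, blue, green, red); there is no depth.
- imaging.calibration(name): a dict with "fx", "fy", "cx", "cy" (pixels), "k1" (the pictures are not rectified: a ray, as slopes to the right and down, at radius r is drawn at 1 + k1 r^2 times it, then the intrinsics apply), "xyz" and "orientation" of the camera in the world; the wrist camera has in their place "tool_from_camera" (4x4, takes a point from camera to tool coordinates, whose origin is the TCP and whose axes are the flange's). Camera axes: x right, y down, z forward; pixel columns grow to the right and rows downward; lengths in m; the calibration is good to about 2 mm. A picture is of the moment at which its call begins: read the wrist's pose just before it. calibration takes no time and is no camera call.
- job_done(): hands the job in; it is judged then, once.
Trained networks look in the newest picture that a camera, given by its name, has taken for a name from the list of things; names that differ only in an ending like _2 or _b are one class to them, and where a whole thing is asked for, a point or a joint stands for the part that bears it (a point fixed in the world has none). Each returns a list of dicts, best first, with "score" (0 to 1); they miss things now and then, are a little off and sometimes report something else, mostly with a low value. They report only what shows in the picture. A call takes as long as a camera call.
- recognise(camera, label): "rect" ([centre column, centre row, width, height] in pixels, round what is visible of it).
- trace(camera, label): "region" (480x640 bool, what is visible of it) and "rect" ([centre column, centre row, width, height] in pixels, round what is visible of it).
The state is a dict: "t": time; "joints": joint angles; "joint_vel": joint speeds; "joint_efforts": joint torques, N m; "tool_pos": TCP position; "orientation": TCP orientation; "ft_force": force on the tool from outside, world axes, zero at the start; "ft_torque": the same for the moment, N m; "gripper_width": finger opening in m; "gripper_force": force on a finger pad.
Only numpy, scipy, OpenCV 4.12 (cv2) and the standard library are available. Lean on these libraries where they do the work, as an engineer would, in place of code of your own. Each camera call takes 0.05 s, during which the arm holds its last target. There are 200 camera calls.

## Working session

There is one attempt and no reset: what is moved stays moved. The work goes in short steps, Python scripts to look and compute and a tool call to move; the robot and the scene stay as the last step left them, time stands still between calls to the robot, and variables do not carry over. Pictures are saved under pics/ and viewed, at most 12 in all, crops included, and the job is handed in when it is done.

Besides the shell and the picture viewer there is one more tool, called after "Request:" in YAML: its name, and indented under it one key for each argument. carry_out: Moves the arm, as the interface text tells. Its arguments: {"type":"object","properties":{"increments":{"type":"string"},"fingers":{"type":"number"}},"required":["increments"]}

```bash
mkdir -p pics; ls; cat > h.py <<'E'
import numpy as np, cv2
from workcell import telemetry, imaging, job_done, recognise, trace
def cam(n,st=None):
    c=imaging.calibration(n)
    if n=="wrist":
        st=st or telemetry.state(); T=np.array(c["tool_from_camera"]); R=np.array(st["orientation"])
        return c,np.array(st["tool_pos"])+R@T[:3,3],R@T[:3,:3]
    return c,np.array(c["xyz"]),np.array(c["orientation"])
def px2w(C,uv,z):
    c,p,R=C; uv=np.atleast_2d(np.array(uv,float))
    d=(uv-[c["cx"],c["cy"]])/[c["fx"],c["fy"]]; s=d.copy()
    for _ in range(20): s=d/(1+c["k1"]*(s**2).sum(1,keepdims=True))
    r=np.c_[s,np.ones(len(s))]@R.T
    return p+r*((z-p[2])/r[:,2])[:,None]
def w2px(C,P):
    c,p,R=C; q=(np.atleast_2d(P)-p)@R; s=q[:,:2]/q[:,2:]
    s=s*(1+c["k1"]*(s**2).sum(1,keepdims=True))
    return s*[c["fx"],c["fy"]]+[c["cx"],c["cy"]]
E
python3 - <<'E'
from h import *
for n in ["top","side","wrist"]:
    im=imaging.snapshot(n); cv2.imwrite(f"pics/{n}0.png",im)
    c=imaging.calibration(n); print(n,{k:np.round(v,3).tolist() for k,v in c.items()})
    for l in ["press","plate","tray","tongs","bushing","phalanx","vertebra","punch","oiler","pin_jar","collar"]:
        r=trace(n,l)
        if r and r[0]["score"]>.3: 
            print(l,round(r[0]["score"],2),np.round(r[0]["rect"]).tolist()); np.save(f"pics/{n}_{l}.npy",r[0]["region"])
print(telemetry.state())
E
```

```text
pics
top {'fx': 530.221, 'fy': 530.221, 'cx': 313.028, 'cy': 233.467, 'k1': -0.021, 'xyz': [0.358, 0.021, 1.203], 'orientation': [[-0.088, -0.973, 0.213], [-0.996, 0.086, -0.018], [-0.001, -0.214, -0.977]]}
press 0.93 [197.0, 215.0, 180.0, 107.0]
plate 0.56 [266.0, 227.0, 26.0, 25.0]
tray 0.88 [366.0, 205.0, 76.0, 59.0]
tongs 0.71 [433.0, 278.0, 51.0, 3.0]
vertebra 0.74 [137.0, 376.0, 30.0, 37.0]
punch 0.66 [429.0, 194.0, 24.0, 49.0]
oiler 0.88 [336.0, 156.0, 24.0, 26.0]
pin_jar 0.8 [290.0, 157.0, 22.0, 29.0]
collar 0.6 [186.0, 341.0, 21.0, 21.0]
side {'fx': 617.916, 'fy': 617.916, 'cx': 324.583, 'cy': 239.515, 'k1': -0.033, 'xyz': [0.133, 1.014, 0.911], 'orientation': [[-0.902, -0.276, 0.332], [-0.431, 0.543, -0.72], [0.018, -0.793, -0.609]]}
press 0.71 [252.0, 261.0, 131.0, 211.0]
plate 0.65 [315.0, 219.0, 73.0, 49.0]
tray 0.82 [318.0, 222.0, 71.0, 48.0]
tongs 0.53 [404.0, 228.0, 38.0, 59.0]
bushing 0.75 [262.0, 293.0, 8.0, 16.0]
phalanx 0.56 [380.0, 303.0, 22.0, 12.0]
vertebra 0.64 [358.0, 431.0, 52.0, 36.0]
punch 0.56 [340.0, 187.0, 43.0, 6.0]
pin_jar 0.63 [263.0, 294.0, 10.0, 17
[... 420 characters left out ...]
4,  1.45091258e-03, -4.75687262e-04,  4.73060650e-05,
       -6.19505918e-04,  1.65253133e-03,  7.57511129e-04]), 'joint_efforts': array([-2.91072911e-04, -5.39540613e+01, -1.26685034e+00, -1.58879274e+01,
        9.99351352e-03,  1.28547475e-03, -1.90213115e-05]), 'tool_pos': array([ 0.23636648, -0.57861213,  0.25005149]), 'orientation': array([[ 9.25746266e-01,  3.78145275e-01,  5.07265853e-05],
       [ 3.78145278e-01, -9.25746258e-01, -1.17785681e-04],
       [ 2.41984797e-06,  1.28221673e-04, -9.99999992e-01]]), 'ft_force': array([-0.12315356, -0.36304558,  0.14223288]), 'ft_torque': array([-0.02580353,  0.02490461,  0.04933678]), 'gripper_force': 0.0, 'gripper_width': 0.08556095411397}
```

```bash
python3 - <<'E'
import cv2
t=cv2.imread("pics/top0.png");s=cv2.imread("pics/side0.png")
cv2.imwrite("pics/top0c.png",cv2.resize(t[130:400,110:470],(800,600),interpolation=cv2.INTER_CUBIC))
cv2.imwrite("pics/side0c.png",cv2.resize(s[150:450,170:490],(640,600),interpolation=cv2.INTER_CUBIC))
E
```

```text
(no output)
```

View pics/top0c.png

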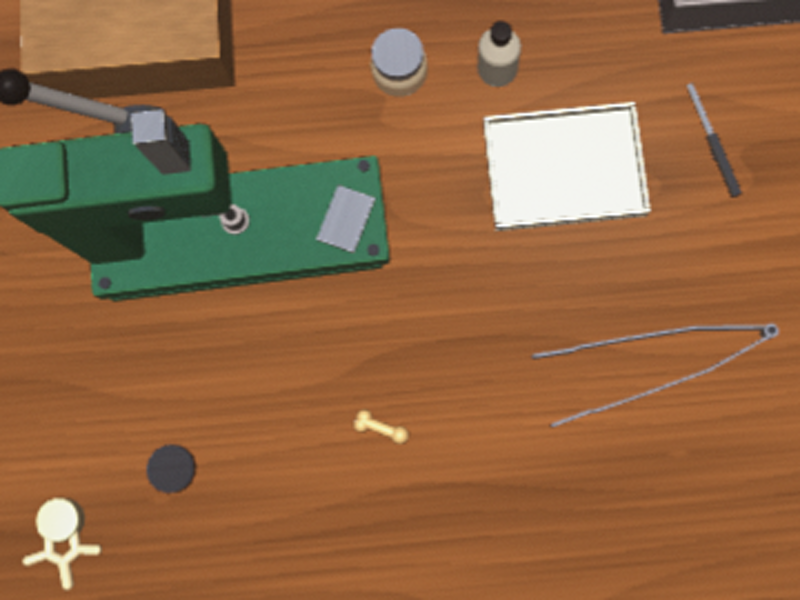

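View pics/side0c.png

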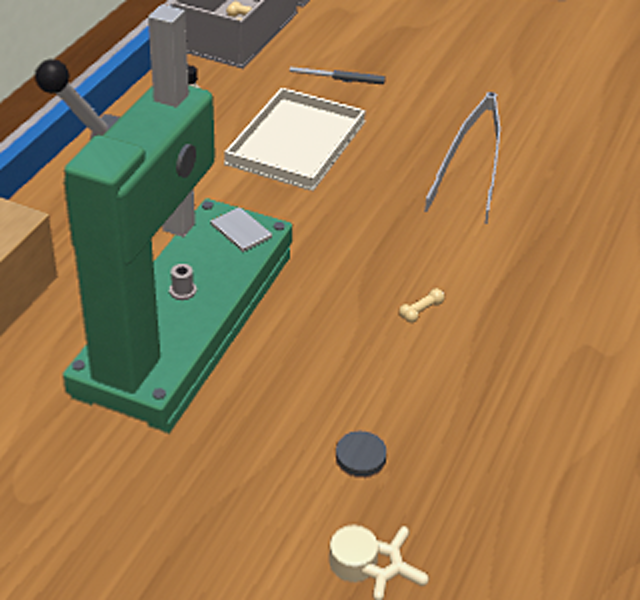

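Top view (crop ×2.22): press bed corners at (378,157), (388,262), (92,292); plate corners (341,186), (374,196), (353,251), (317,240); tray (485,118)–(649,212); tongs pivot (771,331), jaw tips (534,356), (554,425); bushing (234,218). The side view confirms it, with the bushing standing under the ram at (182,280).

```bash
python3 - <<'E'
from h import *
T=cam("top");S=cam("side")
t=lambda p,z: px2w(T,np.array(p)/2.2222+[110,130],z)[:,:2]
s=lambda p,z: px2w(S,np.array(p)/2.0+[170,150],z)[:,:2]
pr=lambda n,a: print(n,np.round(a,4).tolist())
def rect(n,a):
    r=cv2.minAreaRect((a*1000).astype(np.float32)); print(n,np.round(r[0],1),np.round(r[1],1),round(r[2],1))
bed=t([(378,157),(388,262),(92,292)],.045); pr("bed top",bed)
pr("bed side",s([(292,232),(168,418),(66,375),(207,200)],.045))
v=bed[2]-bed[1]; pr("yaw of +y from world y (ccw)",np.arctan2(-v[0],v[1])); pr("len,w",[np.hypot(*v),np.hypot(*(bed[0]-bed[1]))])
rect("plate t",t([(341,186),(374,196),(353,251),(317,240)],.051)); rect("plate s",s([(211,214),(237,206),(271,236),(247,249)],.051))
P=np.load("pics/top_plate.npy");q=np.argwhere(P)[:,::-1]+0.; rect("plate net",px2w(T,q,.051)[:,:2])
rect("tray t",t([(485,118),(634,103),(649,212),(497,228)],.02)); rect("tray s",s([(225,155),(283,88),(366,115),(313,180)],.02))
pr("pivot t",t([(771,331)],.02)); pr("pivot s",s([(491,96)],.02))
pr("jaws t",t([(534,356),(554,425)],.02)); pr("jaws s",s([(427,205),(488,216)],.02))
pr("bush top",t([(234,213)],.073)); pr("bush base s",s([(182,291)],.047)); pr("bush top s",s([(181,270)],.073))
pr("others",np.r_[t([(380,428)],.01),t([(171,468)],.012),t([(499,45)],.1),t([(398,48)],.06),t([(714,140)],.01)])
E
```

```text
bed top [[0.693, 0.0683], [0.5834, 0.0665], [0.5789, 0.3628]]
bed side [[0.5806, 0.0841], [0.5652, 0.3736], [0.6792, 0.3706], [0.6904, 0.077]]
yaw of +y from world y (ccw) 0.0152
len,w [0.2964, 0.1096]
plate t [630.8 105.2] [37.9 61.6] 65.3
plate s [631.2 105.6] [33.1 71.5] 61.4
plate net [630.1 105.4] [38.9 58.8] 66.0
tray t [ 674.7 -125.2] [118.8 158.7] 1.0
tray s [ 670.8 -119.5] [121.5 164. ] 1.1
pivot t [[0.4836, -0.3124]]
pivot s [[0.4833, -0.3071]]
jaws t [[0.4796, -0.0713], [0.4097, -0.0841]]
jaws s [[0.4756, -0.0566], [0.4058, -0.0693]]
bush top [[0.6403, 0.2129]]
bush base s [[0.6387, 0.2213]]
bush top s [[0.6401, 0.2186]]
others [[0.4224, 0.0887], [0.4011, 0.2984], [0.7816, -0.0621], [0.8029, 0.0386], [0.6906, -0.2847]]
```

Request:
carry_out:
  increments: "0.14 0.24 0 0 0 0.053; 0.28 0.49 0 0 0 0.106; 0.42 0.73 0 0 0 0.16; 0.56 0.98 0 0 0 0.212"
  fingers: 0.35

```text
t: 2.2
tool_pos: [0.292, -0.4866, 0.2536]
orientation: [[0.753, 0.658, 0.003], [0.658, -0.753, -0.014], [-0.007, 0.013, -1.0]]
ft_force: [-2.1, -5.9, 10.4]
gripper_width: 0.0577
gripper_force: 4.7
```

Request:
carry_out:
  increments: "0.14 0.24 0 0 0 0.053; 0.28 0.49 0 0 0 0.106; 0.42 0.73 0 0 0 0.16; 0.56 0.98 0 0 0 0.212"

```text
t: 2.6
tool_pos: [0.3489, -0.3819, 0.2502]
orientation: [[0.492, 0.871, 0.001], [0.871, -0.492, -0.001], [-0.0, 0.001, -1.0]]
ft_force: [-0.3, 0.1, -0.7]
gripper_width: 0.0575
gripper_force: 0.0
```

Request:
carry_out:
  increments: "0.14 0.24 0 0 0 0.053; 0.28 0.49 0 0 0 0.106; 0.42 0.73 0 0 0 0.16; 0.56 0.98 0 0 0 0.212"

```text
t: 3.0
tool_pos: [0.4049, -0.2838, 0.2502]
orientation: [[0.18, 0.984, 0.001], [0.984, -0.18, -0.0], [-0.0, 0.001, -1.0]]
ft_force: [-0.1, 0.4, 0.3]
gripper_width: 0.0578
gripper_force: 0.0
```

Request:
carry_out:
  increments: "0.14 0.24 0 0 0 0.053; 0.28 0.49 0 0 0 0.106; 0.42 0.73 0 0 0 0.16; 0.56 0.98 0 0 0 0.212"

```text
t: 3.4
tool_pos: [0.461, -0.1859, 0.2502]
orientation: [[-0.151, 0.988, 0.0], [0.988, 0.151, -0.0], [-0.0, 0.0, -1.0]]
ft_force: [0.3, -1.0, 0.9]
gripper_width: 0.0579
gripper_force: 0.0
```

Request:
carry_out:
  increments: "0.14 0.24 0 0 0 0.053; 0.28 0.49 0 0 0 0.106; 0.42 0.73 0 0 0 0.16; 0.56 0.98 0 0 0 0.212"

```text
t: 3.8
tool_pos: [0.517, -0.0879, 0.2502]
orientation: [[-0.466, 0.885, 0.0], [0.885, 0.466, -0.0], [-0.001, 0.0, -1.0]]
ft_force: [1.1, -0.0, 0.6]
gripper_width: 0.0577
gripper_force: 0.0
```

Request:
carry_out:
  increments: "0.14 0.24 0 0 0 0.053; 0.28 0.49 0 0 0 0.106; 0.42 0.73 0 0 0 0.16; 0.56 0.98 0 0 0 0.212; 0.56 0.98 0 0 0 0.212; 0.56 0.98 0 0 0 0.212"

```text
t: 4.4
tool_pos: [0.5723, 0.0096, 0.2498]
orientation: [[-0.728, 0.686, -0.0], [0.686, 0.728, -0.0], [0.0, -0.0, -1.0]]
ft_force: [0.1, -0.2, -0.7]
gripper_width: 0.0574
gripper_force: 0.0
```

```bash
cat > m.py <<'E'
from h import *
def plate(z=.051,n="w1"):
    C=cam("wrist"); im=imaging.snapshot("wrist"); cv2.imwrite(f"pics/{n}.png",im)
    for r in trace("wrist","plate")[:2]:
        q=np.argwhere(r["region"])[:,::-1]+0.
        a=(px2w(C,q,z)[:,:2]*1000).astype(np.float32); print(r["score"],np.round(r["rect"]),cv2.minAreaRect(a),a.mean(0))
E
python3 -c "
from m import *; plate()
print(telemetry.state()['tool_pos'])"
```

```text
0.92 [447. 194.  58.  78.] ((632.4373168945312, 109.49688720703125), (42.195499420166016, 61.7036247253418), 64.4842300415039) [631.7463 109.8178]
0.67 [559. 116.  45.  30.] ((643.7219848632812, 225.67654418945312), (43.61227798461914, 26.762935638427734), 55.63727951049805) [643.374   225.27151]
[0.57190026 0.00782223 0.24976441]
```

View pics/w1.png

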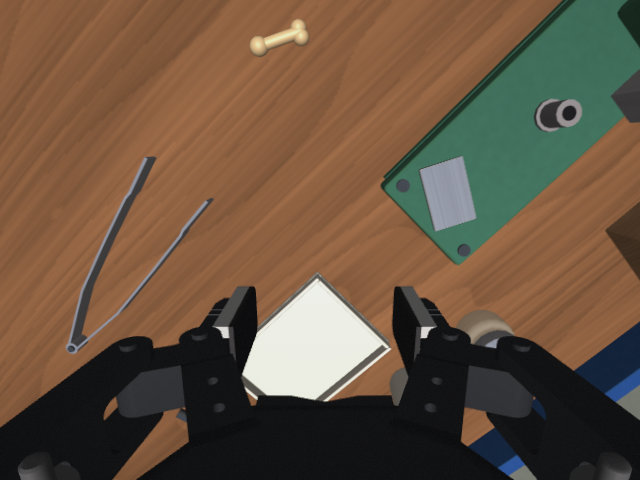

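Wrist view: the plate is at (447,194), clear of the head, with both tongs arms, tray and bushing visible and the wrist measurement within 4 mm of the top camera's.

Request:
carry_out:
  increments: "0.2 0.33 -0.2 0 0 0.07; 0.4 0.66 -0.4 0 0 0.14; 0.6 1 -0.7 0 0 0.203; 0.6 1 -0.9 0 0 0.203; 0.6 1 -0.9 0 0 0.203"

```text
t: 5.0
tool_pos: [0.6304, 0.1079, 0.1567]
orientation: [[-0.906, 0.423, -0.006], [0.423, 0.906, -0.003], [0.004, -0.005, -1.0]]
ft_force: [-0.0, -1.0, -0.6]
gripper_width: 0.0573
gripper_force: 0.0
```

```bash
python3 -c "
from m import *; plate(n='w2')
s=telemetry.state();print(s['tool_pos'],s['orientation'][:,1],s['gripper_width'])"
```

```text
0.69 [328. 250.  60.  88.] ((632.4639282226562, 109.6604995727539), (40.06190490722656, 61.062156677246094), 65.14421844482422) [631.77405  109.929474]
[0.63221555 0.10726214 0.16007622] [ 0.42525453  0.90507158 -0.00200547] 0.05791426337673131
```

Request:
carry_out:
  increments: "0 0.01 -0.3 0 0 0; 0 0.01 -0.6 0 0 0; 0 0.01 -0.8 0 0 0; 0 0.01 -0.92 0 0 0; 0 0.01 -0.93 0 0 0; 0 0.01 -0.93 0 0 0"

```text
t: 5.7
tool_pos: [0.6332, 0.1101, 0.0684]
orientation: [[-0.906, 0.424, 0.002], [0.424, 0.906, 0.0], [-0.002, 0.001, -1.0]]
ft_force: [0.2, 0.2, 0.6]
gripper_width: 0.0579
gripper_force: 0.0
```

Request:
carry_out:
  increments: "0 0 -0.02 0 0 0; 0 0 -0.03 0 0 0; 0 0 -0.03 0 0 0"

```text
t: 6.0
tool_pos: [0.6326, 0.1104, 0.0645]
orientation: [[-0.906, 0.423, 0.001], [0.423, 0.906, 0.0], [-0.001, 0.0, -1.0]]
ft_force: [-0.3, -0.8, 1.2]
gripper_width: 0.058
gripper_force: 0.0
```

Request:
carry_out:
  increments: "0 0 0 0 0 0; 0 0 0 0 0 0; 0 0 0 0 0 0"
  fingers: 0.1

```text
t: 6.3
tool_pos: [0.6324, 0.1105, 0.0641]
orientation: [[-0.906, 0.423, 0.0], [0.423, 0.906, 0.0], [-0.0, 0.0, -1.0]]
ft_force: [0.0, -0.8, -0.2]
gripper_width: 0.0471
gripper_force: 0.0
```

Request:
carry_out:
  increments: "0 0 -0.01 0 0 0; 0 0 -0.02 0 0 0; 0 0 -0.02 0 0 0"

```text
t: 6.6
tool_pos: [0.6322, 0.1104, 0.0618]
orientation: [[-0.906, 0.423, -0.0], [0.423, 0.906, -0.0], [0.0, -0.0, -1.0]]
ft_force: [-0.3, -0.2, -0.3]
gripper_width: 0.0469
gripper_force: 0.0
```

Request:
carry_out:
  increments: "0 0 -0.01 0 0 0; 0 0 -0.015 0 0 0; 0 0 -0.015 0 0 0"

```text
t: 6.9
tool_pos: [0.6324, 0.1105, 0.0614]
orientation: [[-0.906, 0.423, 0.0], [0.423, 0.906, -0.0], [-0.0, -0.0, -1.0]]
ft_force: [-0.8, -1.2, 5.8]
gripper_width: 0.0474
gripper_force: 2.9
```

Request:
carry_out:
  increments: "0 0 0 0 0 0; 0 0 0 0 0 0; 0 0 0 0 0 0; 0 0 0 0 0 0"
  fingers: -0.4

```text
t: 7.3
tool_pos: [0.6332, 0.111, 0.0627]
orientation: [[-0.906, 0.423, 0.002], [0.423, 0.906, 0.001], [-0.002, 0.002, -1.0]]
ft_force: [-1.7, -1.2, 13.0]
gripper_width: 0.038
gripper_force: 63.3
```

Request:
carry_out:
  increments: "0 0 0.1 0 0 0; 0 0 0.2 0 0 0; 0 0 0.4 0 0 0; 0 0 0.7 0 0 0; 0 0 0.7 0 0 0; 0 0 0.7 0 0 0"

```text
t: 7.9
tool_pos: [0.6327, 0.1104, 0.1312]
orientation: [[-0.906, 0.423, 0.001], [0.423, 0.906, 0.0], [-0.001, 0.001, -1.0]]
ft_force: [-0.0, -0.5, -1.5]
gripper_width: 0.0377
gripper_force: 60.5
```

```bash
python3 -c "
from h import *
C=cam('wrist'); im=imaging.snapshot('wrist')
r=trace('wrist','tray')
for n in r[:1]:
    q=np.argwhere(n['region'])[:,::-1]+0.
    print(n['score'],cv2.minAreaRect((px2w(C,q,.02)[:,:2]*1000).astype(np.float32)))
side=imaging.snapshot('side')
w=im[120:420,120:520]
cv2.imwrite('pics/w3.png',np.hstack([w,cv2.resize(side[150:350,200:400],(300,300))]))
s=telemetry.state();print(s['tool_pos'],s['gripper_width'],s['ft_force'])
# tongs, from top with trace
"
```

```text
0.81 ((676.3631591796875, -114.00249481201172), (123.46332550048828, 172.90737915039062), 0.9701287746429443)
[0.63155662 0.1098002  0.12930754] 0.0382654007204704 [ 0.02729551 -1.25052677 -0.50701326]
```

View pics/w3.png

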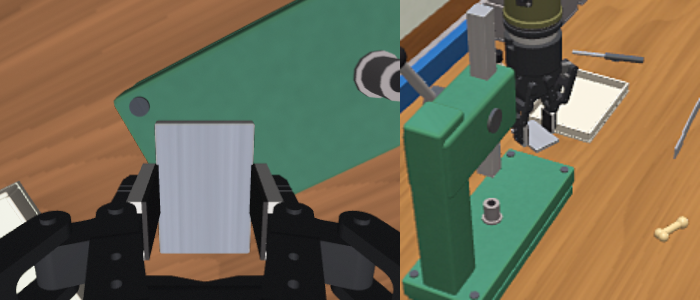

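The plate is held level between the pads (wrist crop, centre (205,190)) and the side view shows it clear of the bed. The tray is at about (0.674, -0.121).

Request:
carry_out:
  increments: "0.04 -0.2 0.05 0 0 0.03; 0.08 -0.4 0.05 0 0 0.06; 0.13 -0.77 0.05 0 0 0.093"

```text
t: 8.35
tool_pos: [0.6447, 0.0364, 0.135]
orientation: [[-0.96, 0.28, -0.001], [0.28, 0.96, 0.003], [0.002, 0.003, -1.0]]
ft_force: [1.7, 0.5, -0.8]
gripper_width: 0.0378
gripper_force: 60.5
```

Request:
carry_out:
  increments: "0.04 -0.25 0 0 0 0.03; 0.08 -0.5 0 0 0 0.06; 0.13 -0.77 0 0 0 0.093"

```text
t: 8.65
tool_pos: [0.6576, -0.0445, 0.1342]
orientation: [[-0.99, 0.142, -0.002], [0.142, 0.99, 0.0], [0.002, -0.0, -1.0]]
ft_force: [0.3, 0.4, -0.7]
gripper_width: 0.0377
gripper_force: 60.5
```

Request:
carry_out:
  increments: "0.04 -0.3 0 0 0 0.03; 0.08 -0.6 0 0 0 0.06; 0.13 -0.77 0 0 0 0.093; 0.13 -0.77 -0.2 0 0 0.093; 0.13 -0.77 -0.4 0 0 0.093; 0.13 -0.77 -0.6 0 0 0.093; 0.13 -0.77 -0.8 0 0 0.093; 0.13 -0.77 -0.95 0 0 0.093; 0.13 -0.77 -0.95 0 0 0.093"

```text
t: 9.55
tool_pos: [0.6693, -0.12, 0.0372]
orientation: [[-1.0, -0.003, -0.005], [-0.003, 1.0, 0.0], [0.005, 0.0, -1.0]]
ft_force: [-1.0, 0.3, -0.8]
gripper_width: 0.0377
gripper_force: 60.5
```

```bash
python3 -c "
from h import *
C=cam('wrist'); im=imaging.snapshot('wrist');
cv2.imwrite('pics/w4.png',im)
for i in range(2):
  s=telemetry.state();print(s['tool_pos'],s['gripper_width'],s['ft_force'])
  imaging.snapshot('top')
T=cam('top'); r=trace('top','tray')
print(r[0]['score'],cv2.minAreaRect((px2w(T,np.argwhere(r[0]['region'])[:,::-1]+0.,.02)[:,:2]*1000).astype(np.float32)))
"
```

```text
[ 0.67053945 -0.12002154  0.03897766] 0.038033024446908696 [ 0.69870112  0.00450201 -1.3140877 ]
[ 0.67151777 -0.12001767  0.04036163] 0.03802223067154127 [ 0.74578889  0.51444598 -0.84638782]
0.9 ((675.4037475585938, -123.13803100585938), (126.14971160888672, 160.54852294921875), 0.5787022709846497)
```

View pics/w4.png

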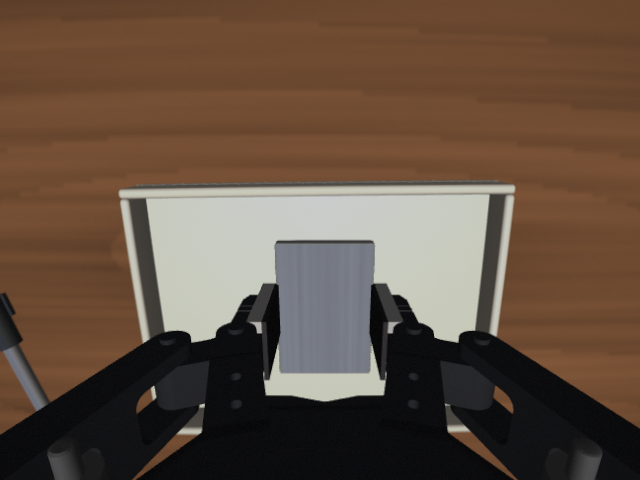

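The plate is inside the tray walls (plate (325,305), tray (120–515, 185–430)). Lowering it.

Request:
carry_out:
  increments: "0.02 0 -0.06 0 0 0; 0.02 0 -0.1 0 0 0; 0.02 0 -0.14 0 0 0; 0.02 0 -0.17 0 0 0; 0.02 0 -0.17 0 0 0"

```text
t: 10.25
tool_pos: [0.6729, -0.1207, 0.0229]
orientation: [[-1.0, -0.001, -0.001], [-0.001, 1.0, 0.0], [0.001, 0.0, -1.0]]
ft_force: [-0.2, 0.6, -1.3]
gripper_width: 0.038
gripper_force: 60.5
```

Request:
carry_out:
  increments: "0 0 -0.005 0 0 0; 0 0 -0.01 0 0 0; 0 0 -0.01 0 0 0"

```text
t: 10.55
tool_pos: [0.6734, -0.1206, 0.0226]
orientation: [[-1.0, -0.001, 0.0], [-0.001, 1.0, 0.0], [-0.0, 0.0, -1.0]]
ft_force: [0.4, -0.7, -1.2]
gripper_width: 0.0375
gripper_force: 60.5
```

Request:
carry_out:
  increments: "0 0 -0.01 0 0 0; 0 0 -0.015 0 0 0; 0 0 -0.015 0 0 0"

```text
t: 10.85
tool_pos: [0.6736, -0.1206, 0.0219]
orientation: [[-1.0, -0.001, 0.0], [-0.001, 1.0, -0.0], [-0.0, -0.0, -1.0]]
ft_force: [-1.3, -0.8, 4.9]
gripper_width: 0.0378
gripper_force: 63.5
```

Request:
carry_out:
  increments: "0 0 0 0 0 0; 0 0 0 0 0 0"

```text
t: 11.05
tool_pos: [0.6736, -0.1206, 0.0218]
orientation: [[-1.0, -0.001, 0.0], [-0.001, 1.0, -0.0], [-0.0, -0.0, -1.0]]
ft_force: [-1.3, -0.6, 6.1]
gripper_width: 0.0376
gripper_force: 63.6
```

Request:
carry_out:
  increments: "0 0 0 0 0 0; 0 0 0 0 0 0; 0 0 0 0 0 0; 0 0 0 0 0 0; 0 0 0 0 0 0; 0 0 0 0 0 0"
  fingers: 0.25

```text
t: 11.65
tool_pos: [0.6734, -0.1206, 0.0209]
orientation: [[-1.0, -0.001, -0.0], [-0.001, 1.0, 0.0], [0.0, 0.0, -1.0]]
ft_force: [-0.5, 0.2, 0.2]
gripper_width: 0.0532
gripper_force: 0.0
```

Request:
carry_out:
  increments: "0 0 0.1 0 0 0; 0 0 0.4 0 0 0; 0 0 0.8 0 0 0; 0 0 1 0 0 0"

```text
t: 12.05
tool_pos: [0.6752, -0.1199, 0.1252]
orientation: [[-1.0, -0.001, 0.005], [-0.001, 1.0, 0.001], [-0.005, 0.001, -1.0]]
ft_force: [0.5, 0.7, -0.5]
gripper_width: 0.0533
gripper_force: 0.0
```

Request:
carry_out:
  increments: "-0.15 0 0.4 0 0 -0.08; -0.3 -0.1 0.8 0 0 -0.16; -0.6 -0.2 1 0 0 -0.24; -1 -0.3 1 0 0 -0.3"
  fingers: 0.8

```text
t: 12.45
tool_pos: [0.5757, -0.1499, 0.225]
orientation: [[-0.89, 0.457, 0.009], [0.457, 0.89, 0.0], [-0.008, 0.004, -1.0]]
ft_force: [-1.2, -0.6, -0.5]
gripper_width: 0.0771
gripper_force: 0.0
```

Request:
carry_out:
  increments: "-0.25 -0.1 0 0 0 -0.08; -0.5 -0.2 0 0 0 -0.16; -0.75 -0.3 0 0 0 -0.24; -1 -0.3 0 0 0 -0.3; -1 -0.3 0 0 0 -0.3; -1 -0.3 0 0 0 -0.3"

```text
t: 13.05
tool_pos: [0.4735, -0.1806, 0.2216]
orientation: [[-0.59, 0.808, 0.001], [0.808, 0.59, -0.0], [-0.001, 0.0, -1.0]]
ft_force: [1.3, -0.6, 0.1]
gripper_width: 0.0768
gripper_force: 0.0
```

```bash
python3 -c "
from h import *
imaging.snapshot('top');imaging.snapshot('top')
s=telemetry.state();print(s['t'],s['tool_pos'],s['orientation'][:,1],s['gripper_width'],s['ft_force'])
C=cam('wrist',s); im=imaging.snapshot('wrist');cv2.imwrite('pics/w5.png',im)
np.savez('pics/w5.npz',p=C[1],R=C[2])
r=trace('wrist','tongs')
for n in r[:2]: print(n['score'],np.round(n['rect']))
r=trace('top','plate')
if r: print('plate',r[0]['score'],cv2.minAreaRect((px2w(cam('top'),np.argwhere(r[0]['region'])[:,::-1]+0.,.01)[:,:2]*1000).astype(np.float32)))
"
```

```text
13.15 [ 0.47460085 -0.18024506  0.2213709 ] [0.80745566 0.58992573 0.0017288 ] 0.07726666922763477 [ 1.20795321 -0.19484311  0.16597936]
0.56 [329. 208. 160. 250.]
plate 0.79 ((672.688232421875, -123.65762329101562), (60.36970520019531, 38.69166564941406), 0.9549131989479065)
```

View pics/w5.png

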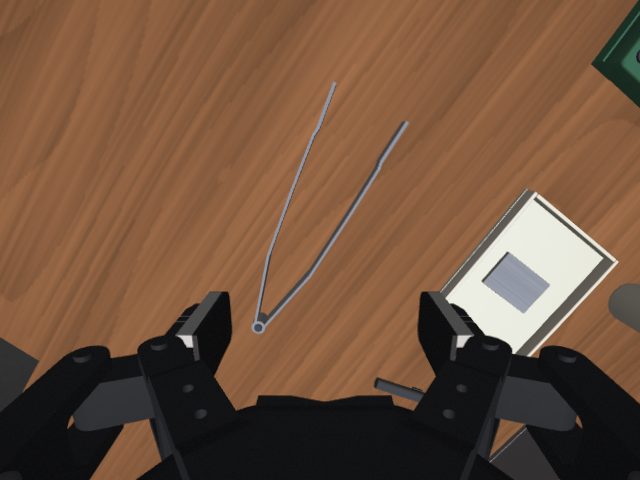

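Plate lies released in the tray. Tongs in the wrist view: pivot (258,327), jaw tips (334,84) and (406,124).

```bash
python3 -c "
from h import *
d=np.load('pics/w5.npz');C=(imaging.calibration('wrist'),d['p'],d['R'])
a=px2w(C,[(258,327),(334,84),(406,124),(269,258),(309,274)],.02)[:,:2];print(a.round(4))
m=(a[1]+a[2])/2;v=m-a[0];print(np.hypot(*v),np.degrees(np.arctan2(v[1],v[0])),np.hypot(*(a[1]-a[2])))
u=v/np.hypot(*v);print('grip',a[0]+.105*u,(a[3:]-a[0])@u)
"
```

```text
[[ 0.4866 -0.3093]
 [ 0.4124 -0.0794]
 [ 0.4828 -0.0684]
 [ 0.4547 -0.2414]
 [ 0.4952 -0.232 ]]
0.23860983361510893 99.40170928268225 0.07124327458943266
grip [ 0.46940161 -0.20573049] [0.07225851 0.07489784]
```

Request:
carry_out:
  increments: "-0.02 -0.12 -0.25 0 0 -0.09; -0.04 -0.25 -0.5 0 0 -0.18; -0.05 -0.255 -0.75 0 0 -0.27; -0.05 -0.255 -1 0 0 -0.297; -0.05 -0.255 -1 0 0 -0.297; -0.05 -0.255 -1 0 0 -0.297"
  fingers: 0.75

```text
t: 13.9
tool_pos: [0.4688, -0.2056, 0.1211]
orientation: [[-0.165, 0.986, -0.0], [0.986, 0.165, 0.001], [0.001, -0.0, -1.0]]
ft_force: [-0.7, 0.1, -0.1]
gripper_width: 0.0746
gripper_force: 0.0
```

```bash
python3 -c "
from h import *
imaging.snapshot('top')
s=telemetry.state();print(s['t'],s['tool_pos'],s['orientation'][:,1],s['gripper_width'],s['ft_force'])
C=cam('wrist',s); im=imaging.snapshot('wrist');cv2.imwrite('pics/w6.png',im)
np.savez('pics/w6.npz',p=C[1],R=C[2])
"
```

```text
13.95 [ 0.46928235 -0.20582908  0.12170433] [0.9864242  0.16421142 0.00137988] 0.0747052576089041 [ 0.06224866 -0.23926285 -0.42953545]
```

View pics/w6.png

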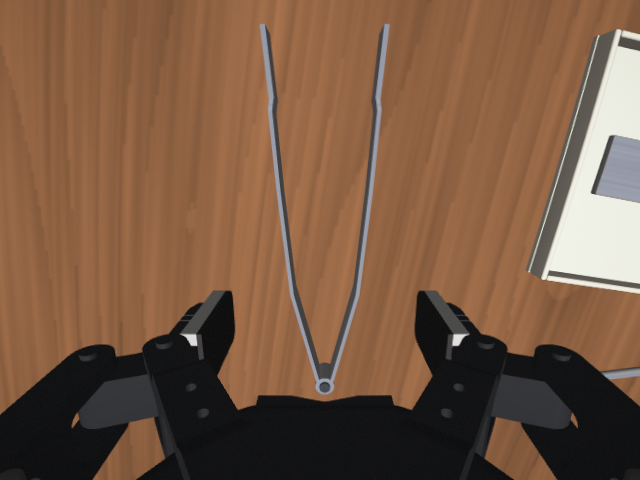

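The tongs are centred between the fingers: pivot (325,386), tips (263,25) and (386,25), symmetric about column 324.5.

```bash
python3 -c "
from h import *
d=np.load('pics/w6.npz');C=(imaging.calibration('wrist'),d['p'],d['R'])
a=px2w(C,[(325,386),(263,25),(386,25),(294,290),(357,290)],.02)[:,:2];print(a.round(4))
m=(a[1]+a[2])/2;v=m-a[0];L=np.hypot(*v);u=v/L;print(L,np.degrees(np.arctan2(v[1],v[0])))
t=np.array([.46928,-.20583]);print('along',(t-a[0])@u,'off',np.cross(u,t-a[0]),(a-a[0])@u)
"
```

```text
[[ 0.4872 -0.3098]
 [ 0.4124 -0.0785]
 [ 0.4822 -0.0669]
 [ 0.4535 -0.2372]
 [ 0.4961 -0.2301]]
0.24046164583764273 99.54886367180819
along 0.10551283361956958 off 0.00039208217349166047 [0.         0.24051008 0.24041321 0.07719582 0.07710938]<string>:6: DeprecationWarning: Arrays of 2-dimensional vectors are deprecated. Use arrays of 3-dimensional vectors instead. (deprecated in NumPy 2.0)
```

Request:
carry_out:
  increments: "0 0 -0.3 0 0 0; 0 0 -0.6 0 0 0; 0 0 -0.8 0 0 0; 0 0 -0.95 0 0 0; 0 0 -1 0 0 0; 0 0 -1 0 0 0; 0 0 -1 0 0 0"

```text
t: 14.7
tool_pos: [0.4691, -0.2063, 0.022]
orientation: [[-0.162, 0.987, 0.002], [0.987, 0.162, -0.0], [-0.001, 0.002, -1.0]]
ft_force: [0.1, -0.6, 0.4]
gripper_width: 0.0748
gripper_force: 0.0
```

Request:
carry_out:
  increments: "0 0 0 0 0 0; 0 0 0 0 0 0; 0 0 0 0 0 0; 0 0 0 0 0 0"
  fingers: 0.1

```text
t: 15.1
tool_pos: [0.4696, -0.2061, 0.0224]
orientation: [[-0.162, 0.987, 0.003], [0.987, 0.162, -0.0], [-0.001, 0.003, -1.0]]
ft_force: [0.2, 0.3, 7.8]
gripper_width: 0.047
gripper_force: 8.7
```

Request:
carry_out:
  increments: "0 0 0.05 0 0 0; 0 0 0.1 0 0 0; 0 0 0.2 0 0 0; 0 0 0.4 0 0 0; 0 0 0.7 0 0 0; 0 0 1 0 0 0; 0 0 1 0 0 0; 0 0 1 0 0 0"

```text
t: 15.9
tool_pos: [0.4684, -0.2065, 0.1218]
orientation: [[-0.162, 0.987, 0.001], [0.987, 0.162, -0.001], [-0.001, 0.001, -1.0]]
ft_force: [-1.0, 0.0, -1.0]
gripper_width: 0.0472
gripper_force: 5.6
```

```bash
python3 -c "
from h import *
imaging.snapshot('top')
s=telemetry.state();print(s['t'],s['tool_pos'],s['orientation'],s['gripper_width'],s['gripper_force'],s['ft_force'],s['ft_torque'])
C=cam('wrist',s); im=imaging.snapshot('wrist')
side=imaging.snapshot('side')
cv2.imwrite('pics/w7.png',np.hstack([im,cv2.resize(side[100:260,340:393],(159,480))]))
"
```

```text
15.95 [ 0.46782264 -0.20633478  0.12098559] [[-1.62087776e-01  9.86776202e-01 -5.29943738e-04]
 [ 9.86776342e-01  1.62087718e-01 -1.51230876e-04]
 [-6.33336581e-05 -5.47448620e-04 -9.99999848e-01]] 0.04754872567798431 5.582101922482252 [-0.51927817  0.23479265 -1.2494207 ] [ 0.01809738  0.03262569 -0.02056082]
```

View pics/w7.png

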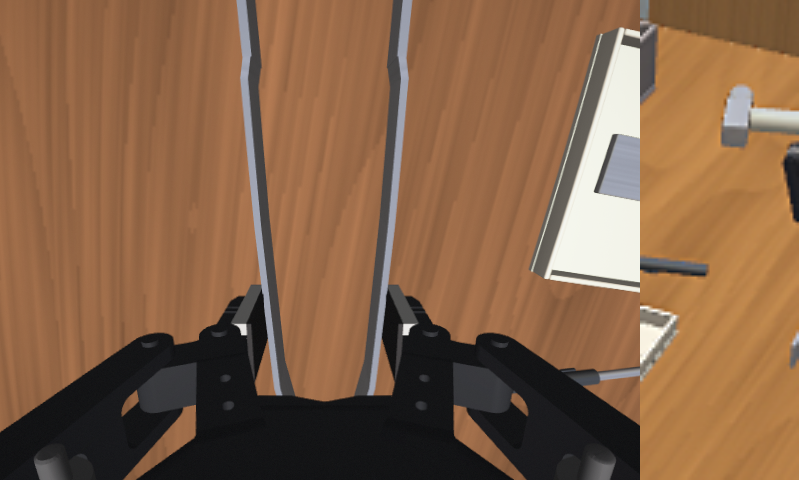

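```bash
python3 -c "
from h import *
R=np.array([[-.728,.686,0],[.686,.728,0],[0,0,-1]]);U,_,V=np.linalg.svd(R);R=U@V
C=cam('wrist',dict(tool_pos=[.5719,.0078,.2498],orientation=R))
print(px2w(C,[(382,187),(458,263),(573,0)],.045).round(4))
print('bush top',px2w(C,[(569,113)],.073).round(4),'base',px2w(C,[(551,116)],.047).round(4))
d=np.load('pics/w6.npz')
"
```

```text
[[0.5862 0.0671 0.045 ]
 [0.6933 0.0731 0.045 ]
 [0.5779 0.29   0.045 ]]
bush top [[0.6403 0.2188 0.073 ]] base [[0.6414 0.2192 0.047 ]]
```

Request:
carry_out:
  increments: "0.14 0.17 0.1 0 0 -0.01; 0.28 0.34 0.2 0 0 -0.02; 0.42 0.51 0.3 0 0 -0.03; 0.57 0.69 0.4 0 0 -0.03"

```text
t: 16.45
tool_pos: [0.5249, -0.1364, 0.1602]
orientation: [[-0.116, 0.993, -0.003], [0.993, 0.116, 0.0], [0.0, -0.003, -1.0]]
ft_force: [0.2, 0.3, -0.4]
gripper_width: 0.0474
gripper_force: 5.6
```

Request:
carry_out:
  increments: "0.14 0.17 0 0 0 -0.01; 0.28 0.34 0 0 0 -0.02; 0.42 0.51 0 0 0 -0.03; 0.57 0.69 0 0 0 -0.03"

```text
t: 16.85
tool_pos: [0.5819, -0.0675, 0.1596]
orientation: [[-0.069, 0.998, -0.003], [0.998, 0.069, -0.0], [-0.0, -0.003, -1.0]]
ft_force: [0.4, 0.2, -1.6]
gripper_width: 0.047
gripper_force: 5.6
```

Request:
carry_out:
  increments: "0.14 0.17 0 0 0 -0.01; 0.28 0.34 0 0 0 -0.02; 0.42 0.51 0 0 0 -0.03; 0.57 0.69 0 0 0 -0.03; 0.57 0.69 0 0 0 -0.03; 0.57 0.69 0 0 0 -0.03"

```text
t: 17.45
tool_pos: [0.6385, 0.0013, 0.1596]
orientation: [[-0.023, 1.0, -0.003], [1.0, 0.023, -0.001], [-0.001, -0.003, -1.0]]
ft_force: [0.1, 0.3, -1.0]
gripper_width: 0.0469
gripper_force: 5.6
```

Request:
carry_out:
  increments: "0.03 0 -0.3 0 0 0; 0.05 0 -0.6 0 0 0; 0.05 0 -0.8 0 0 0; 0.05 0 -0.86 0 0 0; 0.05 0 -0.86 0 0 0; 0.05 0 -0.86 0 0 0"

```text
t: 18.05
tool_pos: [0.6448, 0.0006, 0.0759]
orientation: [[-0.021, 1.0, 0.001], [1.0, 0.021, -0.0], [-0.0, 0.001, -1.0]]
ft_force: [0.3, -0.3, -0.2]
gripper_width: 0.0472
gripper_force: 5.6
```

```bash
python3 -c "
from h import *
s=telemetry.state();print(s['t'],s['tool_pos'],s['gripper_width'],s['gripper_force'],s['ft_force'])
side=imaging.snapshot('side');top=imaging.snapshot('top')
cv2.imwrite('pics/s8.png',np.hstack([cv2.resize(side[210:320,220:320],None,fx=4,fy=4,interpolation=2),cv2.resize(top[180:290,200:290],None,fx=4,fy=4,interpolation=2)]))
"
```

```text
18.05 [6.44793488e-01 5.64440595e-04 7.58594157e-02] 0.04719935288034958 5.583851400297135 [ 0.3284385  -0.27335078 -0.19623581]
```

View pics/s8.png

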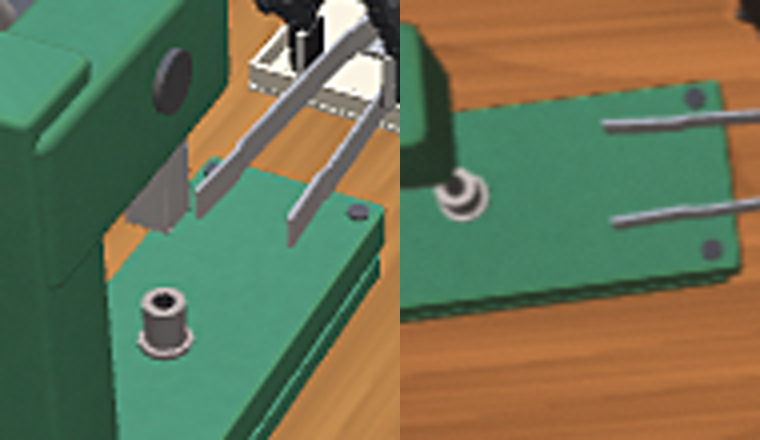

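Side and top views: jaws level over the bed, tips at top-panel (603,127) and (613,222), bushing top at (457,187), roughly on the middle line.

```bash
python3 -c "
from h import *
T=cam('top');S=cam('side')
a=px2w(T,[(250.75,211.75),(253.25,235.5),(214.2,226.7)],.074);print(a.round(4))
f=lambda p:np.array(p)/4+[220,210]
print(px2w(S,f([(199,185),(291,218),(163,302)]),.074).round(4))
print('jaw low',px2w(S,f([(199,216),(291,244)]),.054).round(4))
b=px2w(T,[((680-400)/4+200,180+119/4),((685-400)/4+200,180+212/4)],.074);print(b.round(4))
"
```

```text
[[0.665  0.1334 0.074 ]
 [0.6112 0.1313 0.074 ]
 [0.6383 0.2152 0.074 ]]
[[0.6684 0.1307 0.074 ]
 [0.6116 0.1329 0.074 ]
 [0.6383 0.2206 0.074 ]]
jaw low [[0.6681 0.1327 0.054 ]
 [0.6129 0.131  0.054 ]]
[[0.6658 0.0909 0.074 ]
 [0.6133 0.0918 0.074 ]]
```

Request:
carry_out:
  increments: "0 0.1 0 0 0 0; 0 0.2 0 0 0 0; 0 0.3 0 0 0 0; 0 0.4 0 0 0 0; 0 0.5 0 0 0 0; 0 0.6 0 0 0 0; 0 0.7 0 0 0 0; 0 0.7 0 0 0 0"

```text
t: 18.95
tool_pos: [0.6443, 0.0739, 0.0751]
orientation: [[-0.025, 1.0, 0.0], [1.0, 0.025, 0.002], [0.002, 0.0, -1.0]]
ft_force: [-0.4, 0.5, -1.1]
gripper_width: 0.0471
gripper_force: 5.6
```

Request:
carry_out:
  increments: "0 0.05 0 0 0 0; 0 0.1 0 0 0 0; 0 0.15 0 0 0 0; 0 0.2 0 0 0 0; 0 0.25 0 0 0 0; 0 0.29 0 0 0 0; 0 0.29 0 0 0 0; 0 0.29 0 0 0 0"

```text
t: 19.75
tool_pos: [0.6444, 0.0998, 0.075]
orientation: [[-0.022, 1.0, 0.0], [1.0, 0.022, -0.0], [-0.0, 0.0, -1.0]]
ft_force: [1.0, 0.0, -0.6]
gripper_width: 0.0472
gripper_force: 5.6
```

```bash
python3 -c "
from h import *
s=telemetry.state();print(s['t'],s['tool_pos'],s['gripper_width'],s['gripper_force'],s['ft_force'])
side=imaging.snapshot('side');top=imaging.snapshot('top')
cv2.imwrite('pics/s9.png',np.hstack([cv2.resize(side[220:320,220:320],None,fx=4,fy=4,interpolation=2),cv2.resize(top[180:280,190:280],None,fx=4,fy=4,interpolation=2)]))
"
```

```text
19.75 [0.64436174 0.09981588 0.07498666] 0.04723395788955337 5.581951385247521 [ 1.0262096   0.04039215 -0.59187967]
```

View pics/s9.png

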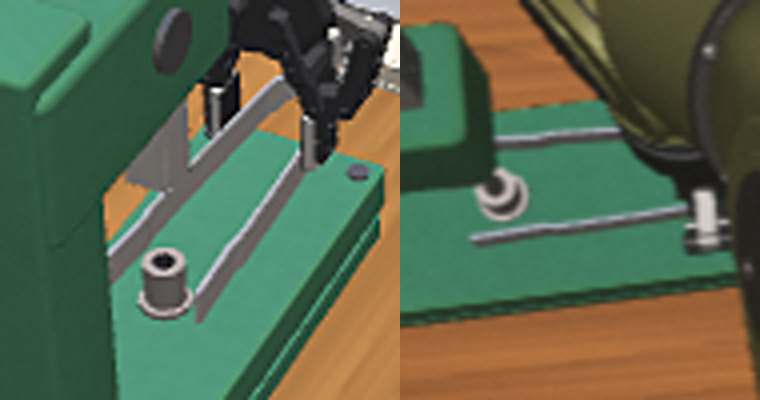

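Side view: the bushing at (165,285) stands between the jaws, about 13 mm inside the tips. Closing.

Request:
carry_out:
  increments: "0 0 0 0 0 0; 0 0 0 0 0 0; 0 0 0 0 0 0; 0 0 0 0 0 0"
  fingers: -0.12

```text
t: 20.25
tool_pos: [0.6444, 0.0998, 0.075]
orientation: [[-0.022, 1.0, 0.0], [1.0, 0.022, 0.0], [0.0, 0.0, -1.0]]
ft_force: [0.1, -0.2, -0.7]
gripper_width: 0.0376
gripper_force: 6.1
```

Request:
carry_out:
  increments: "0 0 0 0 0 0; 0 0 0 0 0 0; 0 0 0 0 0 0; 0 0 0 0 0 0; 0 0 0 0 0 0"
  fingers: -0.4

```text
t: 20.75
tool_pos: [0.6444, 0.0999, 0.075]
orientation: [[-0.022, 1.0, 0.0], [1.0, 0.022, -0.0], [-0.0, 0.0, -1.0]]
ft_force: [-0.5, -0.3, -0.4]
gripper_width: 0.0306
gripper_force: 59.9
```

Request:
carry_out:
  increments: "0 0 0.03 0 0 0; 0 0 0.06 0 0 0; 0 0 0.1 0 0 0; 0 0 0.15 0 0 0; 0 0 0.15 0 0 0; 0 0 0.15 0 0 0; 0 0 0.15 0 0 0; 0 0 0.15 0 0 0"

```text
t: 21.55
tool_pos: [0.6442, 0.0998, 0.0898]
orientation: [[-0.022, 1.0, -0.0], [1.0, 0.022, -0.0], [-0.0, -0.0, -1.0]]
ft_force: [0.4, 0.5, -1.6]
gripper_width: 0.0306
gripper_force: 59.8
```

Request:
carry_out:
  increments: "0 -0.1 0 0 0 0; 0 -0.2 0 0 0 0; 0 -0.3 0 0 0 0; 0 -0.4 0 0 0 0; 0 -0.5 0 0 0 0; 0 -0.6 0 0 0 0; 0 -0.7 0 0 0 0; 0 -0.8 0 0 0 0; 0 -0.9 0 0 0 0; 0 -1 0 0 0 0"

```text
t: 22.55
tool_pos: [0.6444, -0.0009, 0.09]
orientation: [[-0.022, 1.0, 0.0], [1.0, 0.022, 0.0], [0.0, 0.0, -1.0]]
ft_force: [-0.4, 0.2, -1.1]
gripper_width: 0.0307
gripper_force: 59.8
```

Request:
carry_out:
  increments: "0 -0.1 0.1 0 0 0; 0 -0.2 0.2 0 0 0; 0 -0.3 0.3 0 0 0; 0 -0.4 0.4 0 0 0; 0 -0.5 0.5 0 0 0; 0 -0.5 0.7 0 0 0; 0 -0.5 0.9 0 0 0; 0 -0.5 1 0 0 0; 0 -0.5 1 0 0 0; 0 -0.5 1 0 0 0"

```text
t: 23.55
tool_pos: [0.644, -0.0503, 0.1896]
orientation: [[-0.022, 1.0, -0.001], [1.0, 0.022, -0.0], [-0.0, -0.001, -1.0]]
ft_force: [-0.4, -1.0, -1.7]
gripper_width: 0.0306
gripper_force: 59.8
```

```bash
python3 -c "
from h import *
s=telemetry.state();print(s['t'],s['tool_pos'],s['gripper_width'],s['gripper_force'],s['ft_force'])
side=imaging.snapshot('side');print([ (r['score'],np.round(r['rect'])) for r in recognise('side','bushing')[:2]])
cv2.imwrite('pics/s10.png',cv2.resize(side[120:320,210:410],None,fx=3,fy=3,interpolation=2))
"
```

```text
23.55 [ 0.64395606 -0.05027382  0.18963732] 0.030607614478955273 59.80424702167511 [-0.36684238 -1.04796702 -1.69365671]
[]
```

View pics/s10.png

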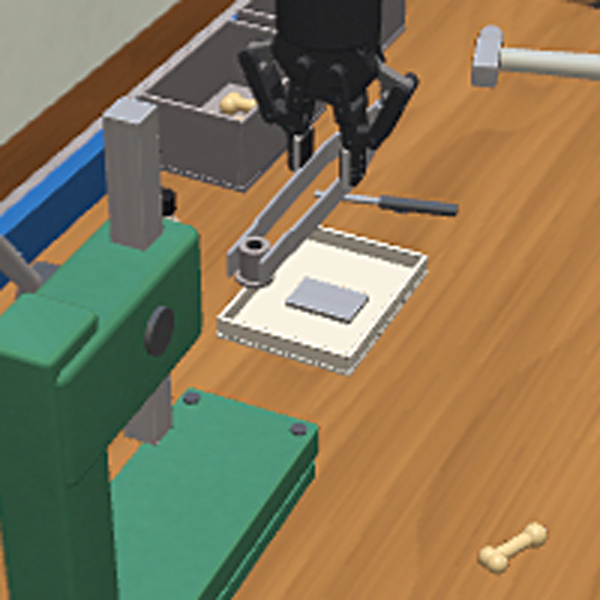

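The bushing is clamped in the jaw tips at (255,260), about 0.16 m up and 0.15 m from the ram axis. The plate lies flat in the tray.

Request:
carry_out:
  increments: "0 0 0 0 0 0; 0 0 0 0 0 0; 0 0 0 0 0 0; 0 0 0 0 0 0; 0 0 0 0 0 0"

```text
t: 24.15
tool_pos: [0.6444, -0.05, 0.1899]
orientation: [[-0.022, 1.0, -0.0], [1.0, 0.022, 0.0], [0.0, -0.0, -1.0]]
ft_force: [0.6, -0.1, -1.6]
gripper_width: 0.0307
gripper_force: 59.8
```

```bash
python3 -c "
from workcell import job_done; print(job_done())"
```

```text
the job is handed in; nothing more can be done
None
```

I handed the job in at about 24 s: the plate lies flat in the tray, and the closed tongs hold the bushing about 16 cm up and 15 cm from the ram axis; no verdict came back.

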